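# Find the sluice gate that just fits the model dam

## Robot

A 6-joint arm with a two-finger parallel gripper is mounted at the origin on the work surface. World frame = base frame: x ahead of the robot, y to its left, z up, the work surface at z = 0. Lengths are in m, angles in degrees, forces in N, time in s.
With the tool pointing down it reaches from about 0.425 to 0.95 m from the base axis. Payload 14.7 kg.
Tool frame: the origin (TCP) lies midway between the tips of the shut fingers; the grasp point (between the pads) lies 19 mm behind it; z points along the fingers, x is the direction in which the jaws open and shut, and the axes are right-handed (so a half turn about z gives the same grasp; the last joint's range is limited). The gripper opens to 85 mm and grips with 20 to 120 N. Pads are 22 mm wide; open, the fingers measure 114 mm over their backs; the gripper's body (76 mm by 85 mm) begins 54 mm behind the grasp point. The pads swing forward as they close: fully open they stand 13 mm farther back than shut.
Start: joints at [63.048, 27.513, 91.461, -0, 61.026, -2.67], TCP at [0.267, 0.593, 0.231] pointing down, gripper open.
Joint ranges: [-157.49, 157.49], [-46.99, 117.5], [13.45, 153.17], [-89.5, 269.5], [5.16, 153.95], [-167.48, 167.48]. Speed limits (degrees/s): [108.29, 108.29, 136.94, 172.46, 172.46, 172.46].

## Interface

Orientations are given as a 3x3 rotation matrix whose columns are the frame's x, y, z axes.
In Python, from plant import env gives the robot as it stands.
- The arm moves only by the tool move_arm, never from a script. Its argument "plan" is a list of rows, each an object of numbers: "dx", "dy", "dz": the shift along the tool's x, y, z in mm; "rx", "ry", "rz": the turn, a rotation vector about the tool's x, y, z in degrees; "grip": the opening, from 0 (shut) to 1 (fully open). A call has 1 to 5 rows; each row shifts and turns the pose as measured when the row begins, along the tool's axes as they then stand; what a row does not reach is not made up. A row lasts 1/8 s, in which the tool goes at most 62.5 mm and 10.7 degrees, less where a joint would pass 70% of its speed; a pose out of reach is approached as far as the arm can. A call is refused whole if a number of a shift passes 62.5 or a number of a turn 10.7, either way. A call with a gripper value outside its range is refused whole. The fingers move at their own pace and stop on an object; "grip_force" is the grip in N (left out, the last holds). Time passes only in rows, so rows that do not move let the fingers close. It gives the time, the measured TCP pose, the force and the opening at its end, in the units of the state.
- env.get_state(): the state, without advancing time (a new reading comes with each control period).
- env.get_image(name): name is "scene" or "top" or "wrist"; returns a dict with "image" (400x640x3 uint8, blue, green, red), "depth" (400x640 float32, m along the optical axis (not along the pixel's ray), 0 where there is no reading), "K" (3x3 intrinsics, pixels), "world_to_cam" (4x4, takes a point from world to camera coordinates); the wrist camera has in their place "mount" (4x4, takes a point from camera to tool coordinates, whose origin is the TCP and whose axes are the tool frame's). Camera axes: x right, y down, z forward; pixel columns grow to the right and rows downward; lengths in m; the calibration is good to about 2 mm. A picture is of the moment at which its call begins: read the wrist's pose just before it.
- env.finish_job(): hands the job in, once; it reports no verdict.
The state is a dict: "clock": time; "joints": joint angles; "qvel": joint speeds; "joint_torque": joint torques, N m; "position": TCP position; "tool_rot": TCP orientation; "ft_force": force on the tool from outside, world axes, zero at the start; "torque": the same for the moment, N m; "gripper_width": finger opening in m.
Only numpy, scipy, OpenCV 4.12 (cv2) and the standard library are available. Lean on these libraries where they do the work, as an engineer would, in place of code of your own. Each camera call takes 0.05 s, during which the arm holds its last target. There are 200 camera calls.

## Task

The spillway of the model dam has to be closed with the one of the three plywood gates that just fits between its two piers. Try the thinnest gate first, lowered right down to the bed; if the next thicker gate would go in as well, take it out again and close the spillway with the thickest gate that goes in. Leave that gate standing on the bed, about midway along the piers, and the other two standing upright on the table, off the dam's board.

Things in the scene. Friction and masses are not known exactly. Their poses are not given: they have to be found in the camera images.
- gate_thin: the thinnest of three plywood gates standing on the table: an upright plate 12 mm thick (its y), 50 mm long (x) and 46 mm high (z), with a wooden grip tab centred on its top edge, 30 mm (x) by 12 mm (y), 34 mm high (80 mm in all), to be gripped from above across its 12 mm. Origin: centre of the underside; the same after a half turn
- gate_middle: the middle of three plywood gates standing on the table: an upright plate 20 mm thick (its y), 50 mm long (x) and 46 mm high (z), with a wooden grip tab centred on its top edge, 30 mm (x) by 12 mm (y), 34 mm high (80 mm in all), to be gripped from above across its 12 mm. Origin: centre of the underside; the same after a half turn
- gate_thick: the thickest of three plywood gates standing on the table: an upright plate 28 mm thick (its y), 50 mm long (x) and 46 mm high (z), with a wooden grip tab centred on its top edge, 30 mm (x) by 12 mm (y), 34 mm high (80 mm in all), to be gripped from above across its 12 mm. Origin: centre of the underside; the same after a half turn
- spillway (a point): foot of the dam's fixed pier at its inner face, midway along it, on the bed: the top of a fixed 10 mm board, 170 x 280 mm. x runs along the pier faces, y across the gap to the other pier. Both grey piers: 80 mm long, 85 wide, 40 above the bed; the top 8 mm of the inner faces slopes back 45 degrees. A gate's 50 mm length goes along x, its middle at x = 0, y = half the gap
- pier (a joint): width of the gap between the two piers in m (16 to 35 mm): the position of the second pier, which is screwed tight and does not give
Things that resemble listed ones, but are neither listed nor needed, are in the scene too. Leave any turquoise look-alike of the gate_thin alone. Leave any green look-alike of the gate_thick alone.

How it is judged (in metres and radians):
On the way:
1. the thinnest gate is tried: it is upright in the gap, down on the bed (within 6 mm) and within 20 mm of midway along the piers (z of gate_thin in the frame of spillway between -0.004 and 0.006 m and x of gate_thin in the frame of spillway between -0.02 and 0.02 m and y of gate_thin in the frame of spillway between 0 and 0.035 m and angle between gate_thin's own z axis and vertical below 0.15 rad), for 0.2 s.
At the end, for the whole second after the job is handed in: In the gap, upright (0.15 rad), within 6 mm of the bed and 20 mm of midway: the thin gate if the gap is under 23 mm, the middle one if under 31 mm, or the thick one. The other two stand upright on the table (within 6 mm of its top), off the board; all at rest (under 20 mm/s) (((z of gate_thin in the frame of spillway between -0.004 and 0.006 m and x of gate_thin in the frame of spillway between -0.02 and 0.02 m and y of gate_thin in the frame of spillway between 0 and 0.035 m and angle between each of gate_thin, gate_middle, gate_thick's own z axis and vertical below 0.15 rad and value of joint pier below 0.023 m and height (world z) of gate_middle between -0.006 and 0.006 m and height (world z) of gate_thick between -0.006 and 0.006 m and linear speed of each of gate_thin, gate_middle, gate_thick below 0.02 m/s) or (z of gate_middle in the frame of spillway between -0.004 and 0.006 m and x of gate_middle in the frame of spillway between -0.02 and 0.02 m and y of gate_middle in the frame of spillway between 0 and 0.035 m and angle between each of gate_middle, gate_thin, gate_thick's own z axis and vertical below 0.15 rad and value of joint pier below 0.031 m and height (world z) of gate_thin between -0.006 and 0.006 m and height (world z) of gate_thick between -0.006 and 0.006 m and linear speed of each of gate_thin, gate_middle, gate_thick below 0.02 m/s) or (z of gate_thick in the frame of spillway between -0.004 and 0.006 m and x of gate_thick in the frame of spillway between -0.02 and 0.02 m and y of gate_thick in the frame of spillway between 0 and 0.035 m and angle between each of gate_thick, gate_thin, gate_middle's own z axis and vertical below 0.15 rad and height (world z) of gate_thin between -0.006 and 0.006 m and height (world z) of gate_middle between -0.006 and 0.006 m and linear speed of each of gate_thin, gate_middle, gate_thick below 0.02 m/s))); the robot touches nothing.
It also fails if it takes over 67 s, if anything falls off the work surface, if the arm or the gripper's body presses on something with over 40 N, if the wrist force passes 120 N, or if a joint passes its speed limit or range.

## Working session

There is one attempt and no reset: what is moved stays moved. The work goes in short steps, Python scripts to look and compute and a tool call to move; the robot and the scene stay as the last step left them, time stands still between calls to the robot, and variables do not carry over. Pictures are saved under pics/ and viewed, about 8 in all and at most 12, crops included, and the job is handed in when it is done.

Besides the shell and the picture viewer there is one more tool, called after "Emit:" in YAML: its name, and indented under it one key for each argument. move_arm: Moves the arm, as the interface text tells. Its arguments: {"type":"object","properties":{"plan":{"type":"array"},"grip_force":{"type":"number"}},"required":["plan"]}

```bash
mkdir -p pics; ls; python3 - <<'E'
from plant import env
import cv2,numpy as np
s=env.get_state();print(s)
for n in("scene","top"):
    d=env.get_image(n);cv2.imwrite(f"pics/{n}0.png",d["image"]);np.savez(f"{n}0.npz",**d)
    print(n,d["K"].tolist(),np.round(d["world_to_cam"],4).tolist())
a=cv2.imread("pics/scene0.png")
E
```

```text
pics
{'clock': 0.0, 'joints': array([ 6.30476799e+01,  2.75490453e+01,  9.14925581e+01,  1.22182577e-03,
        6.10278133e+01, -2.67254570e+00]), 'qvel': array([-0.03996026,  0.08708499,  0.0936992 ,  0.00988667, -0.0099986 ,
       -0.01974872]), 'joint_torque': array([ 3.36049598e-03, -9.50627518e+01, -4.30194032e+01,  4.22756948e-04,
        1.16189409e-02, -1.09556147e-04]), 'position': array([0.26709056, 0.59214089, 0.23068933]), 'tool_rot': array([[ 4.11201688e-01,  9.11544213e-01, -5.65763145e-04],
       [ 9.11543586e-01, -4.11202071e-01, -1.07149973e-03],
       [-1.20936235e-03, -7.51152683e-05, -9.99999266e-01]]), 'ft_force': array([0.0985733 , 0.51419007, 0.01596291]), 'torque': array([-0.0249965 , -0.04874194,  0.01901126]), 'gripper_width': 0.08520648869276895}
scene [[363.59923520708594, 0.0, 316.0779411689194], [0.0, 363.59923520708594, 202.78007968150354], [0.0, 0.0, 1.0]] [[-0.7958, 0.6056, 0.0039, 0.4788], [0.3755, 0.4984, -0.7814, -0.1084], [-0.4751, -0.6204, -0.624, 0.9905], [0.0, 0.0, 0.0, 1.0]]
top [[442.63070326160977, 0.0, 315.81649198629674], [0.0, 442.63070326160977, 197.31498935098102], [0.0, 0.0, 1.0]] [[-0.0144, -0.9998, 0.0135, -0.1032], [-0.9804, 0.0114, -0.1965, 0.5217], [0.1963, -0.0161, -0.9804, 0.9644], [0.0, 0.0, 0.0, 1.0]]
```

View pics/top0.png

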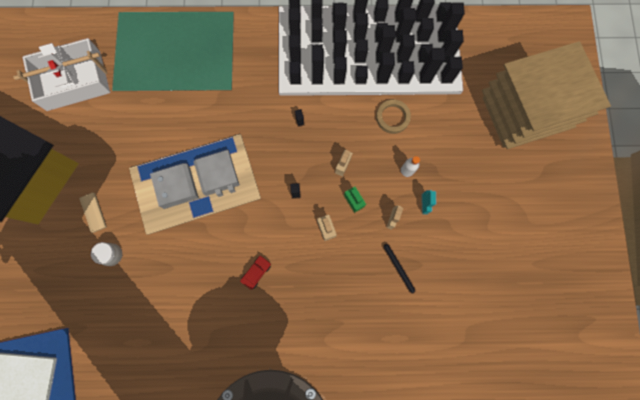

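View pics/scene0.png

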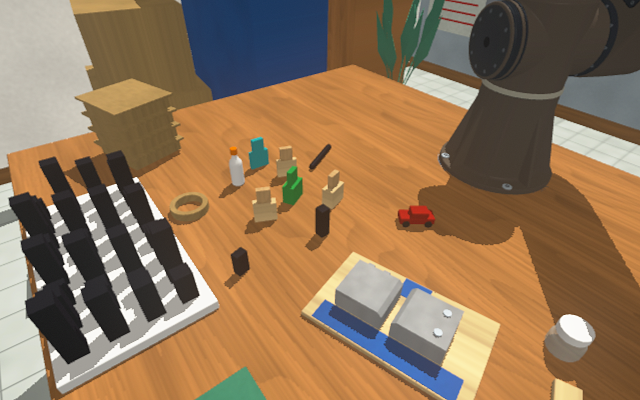

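```bash
cat > h.py <<'E'
import numpy as np,cv2
def world(d,T=None):
    z=d["depth"];K=d["K"];v,u=np.mgrid[:400,:640]
    p=np.stack([(u-K[0,2])/K[0,0]*z,(v-K[1,2])/K[1,1]*z,z],-1)
    if T is None:T=np.linalg.inv(d["world_to_cam"])
    w=p@T[:3,:3].T+T[:3,3];w[z==0]=np.nan
    return w
E
python3 - <<'E'
from h import *
t=dict(np.load("top0.npz"));s=dict(np.load("scene0.npz"))
a=cv2.resize(t["image"][100:250,120:450],None,fx=2.4,fy=2.4,interpolation=cv2.INTER_CUBIC)
b=cv2.resize(s["image"][130:230,220:360],(336,240),interpolation=cv2.INTER_CUBIC)
c=cv2.resize(s["image"][240:400,300:510],(315,240),interpolation=cv2.INTER_CUBIC)
o=np.zeros((600,800,3),np.uint8);o[:360,:792]=a;o[360:,:336]=b;o[360:,350:665]=c
cv2.imwrite("pics/c1.png",o)
w=world(t);print("table z",np.nanmedian(w[260:300,300:370,2]))
for n,(u,v) in dict(A=(343,162),B=(326,227),C=(395,214),green=(355,198),turq=(428,201)).items():
    r=w[v-22:v+22,u-22:u+22].reshape(-1,3)
    for lo,hi in((.02,.055),(.06,.1)):
        q=r[(r[:,2]>lo)&(r[:,2]<hi)];
        q=q[np.linalg.norm(q[:,:2]-np.median(q[:,:2],0),axis=1)<.04]
        (c,sz,an)=cv2.minAreaRect((q[:,:2]*1000).astype(np.float32));print(n,lo,len(q),np.round(c),np.round(sz),round(an),q[:,2].max().round(3))
for u,v in((173,186),(216,172),(200,207),(190,150),(150,220)):print(u,v,np.round(w[v,u],3))
E
```

```text
table z 0.0016363251023500114
A 0.02 119 [ 608. -176.] [20. 49.] 65 0.054
A 0.06 84 [ 609. -177.] [12. 31.] 65 0.085
B 0.02 205 [ 453. -133.] [50. 28.] 19 0.055
B 0.06 91 [ 453. -133.] [30. 12.] 20 0.087
C 0.02 80 [ 475. -290.] [12. 49.] 70 0.055
C 0.06 98 [ 476. -291.] [12. 30.] 69 0.085
green 0.02 206 [ 519. -200.] [51. 29.] 29 0.053
green 0.06 99 [ 519. -200.] [31. 13.] 33 0.087
turq 0.02 125 [ 511. -370.] [13. 51.] 87 0.055
turq 0.06 117 [ 511. -371.] [13. 32.] 85 0.086
173 186 [0.551 0.219 0.051]
216 172 [0.583 0.12  0.054]
200 207 [0.508 0.164 0.013]
190 150 [0.649 0.193 0.014]
150 220 [0.479 0.281 0.009]
```

View pics/c1.png

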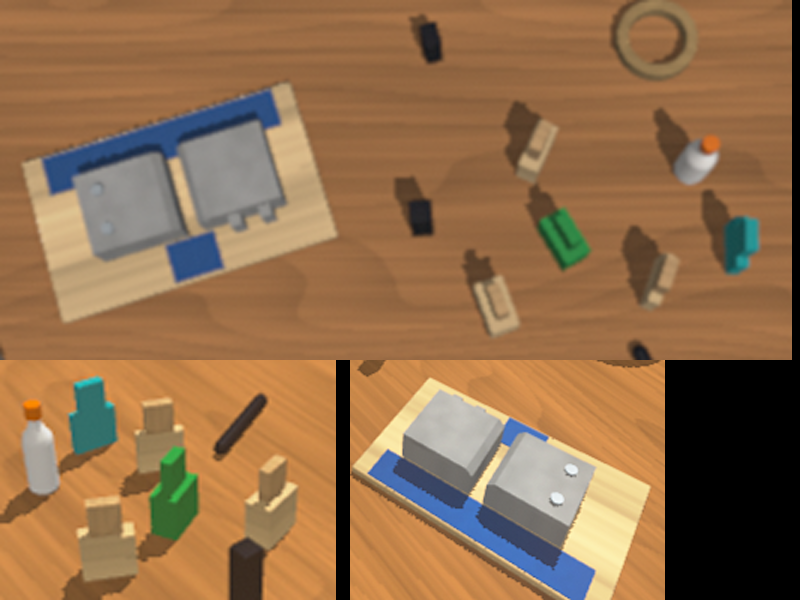

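```bash
cat >> h.py <<'E'
def go(x,y,z,yaw,s=None):
    """print the tool-axis shift (mm) and rz (deg) from now to a world TCP (mm) with tool x at yaw"""
    from plant import env
    s=s or env.get_state();R=s["tool_rot"];d=R.T@(np.array([x,y,z])-1000*s["position"])
    yw=np.degrees(np.arctan2(R[1,0],R[0,0]));e=(yaw-yw+90)%180-90
    tilt=np.degrees(R.T@np.cross(R[:,2],[0,0,-1]))
    print("t",s["clock"],"pos",np.round(1000*s["position"]),"yaw",round(yw,1),"shift",np.round(d,1),"rz",round(-e,1),"tilt",np.round(tilt,1))
E
python3 - <<'E'
from h import *
t=dict(np.load("top0.npz"));w=world(t)
hsv=cv2.cvtColor(t["image"],cv2.COLOR_BGR2HSV)
m=(w[...,2]>.047)&(w[...,2]<.06)&(hsv[...,1]<60);m[:, :140]=0;m[:,250:]=0;m[:130]=0;m[230:]=0
n,l,st,c=cv2.connectedComponentsWithStats(m.astype(np.uint8))
for i in range(1,n):
    if st[i,4]<100:continue
    q=(w[l==i][:,:2]*1000).astype(np.float32);r=cv2.minAreaRect(q);print(st[i],[np.round(x,1) for x in r],np.round(cv2.boxPoints(r)).tolist())
b=(w[...,2]>.006)&(w[...,2]<.07)
b[:, :125]=0;b[:,265:]=0;b[:130]=0;b[240:]=0
r=cv2.minAreaRect((w[b][:,:2]*1000).astype(np.float32));print("board",r)
go(475,150,230,70);
E
```

```text
[ 194  150   43   43 1176] [array([586.1, 124. ]), array([81.4, 82.5]), np.float64(17.5)] [[535.0, 151.0], [560.0, 72.0], [637.0, 97.0], [612.0, 176.0]]
[ 150  164   44   42 1193] [array([555.6, 222.2]), array([82. , 83.7]), np.float64(18.0)] [[504.0, 249.0], [529.0, 170.0], [607.0, 195.0], [582.0, 275.0]]
board ((568.0956420898438, 179.541748046875), (268.1850891113281, 331.51409912109375), 0.046678576618433)
t 0.1 pos [267. 592. 231.] yaw 65.7 shift [-317.6  371.3    1.1] rz -4.3 tilt [-0.   0.1  0. ]
```

```bash
python3 -c "
from h import *
go(560,173,230,70)"
```

```text
t 0.1 pos [267. 592. 231.] yaw 65.7 shift [-261.7  439.4    1. ] rz -4.3 tilt [-0.   0.1  0. ]
```

Emit:
move_arm:
  plan:
    - {"dx": -30,"dy": 50,"rz": -1,"grip": 0.6}
    - {"dx": -30,"dy": 50,"rz": -1}
    - {"dx": -30,"dy": 50,"rz": -1}
    - {"dx": -30,"dy": 50,"rz": -1}
    - {"dx": -30,"dy": 50}

```text
invalid input at $.plan[0]: expected keys dx, dy, dz, rx, ry, rz, grip
```

Emit:
move_arm:
  plan:
    - {"dx": -30,"dy": 50}
    - {"dx": -30,"dy": 50}
    - {"dx": -30,"dy": 50}
    - {"dx": -20,"dy": 30}
    - {}

```text
invalid input at $.plan[0]: expected keys dx, dy, dz, rx, ry, rz, grip
```

```bash
python3 - <<'E'
from h import *
from plant import env
go(560,173,230,70);go(475,-290,120,70)
s=env.get_state();d=env.get_image("wrist")
cv2.imwrite("pics/w1.png",d["image"]);np.savez("w1.npz",**d,pos=s["position"],R=s["tool_rot"]);print(d["mount"].round(3).tolist(),d["K"][0,0])
E
```

```text
t 0.1 pos [267. 592. 231.] yaw 65.7 shift [-261.7  439.4    1. ] rz -4.3 tilt [-0.   0.1  0. ]
t 0.1 pos [267. 592. 231.] yaw 65.7 shift [-718.5  552.3  111.5] rz -4.3 tilt [-0.   0.1  0. ]
[[1.0, -0.001, 0.001, -0.0], [0.001, 0.966, 0.26, -0.065], [-0.001, -0.26, 0.966, -0.143], [0.0, 0.0, 0.0, 1.0]] 358.65140585217245
```

View pics/w1.png

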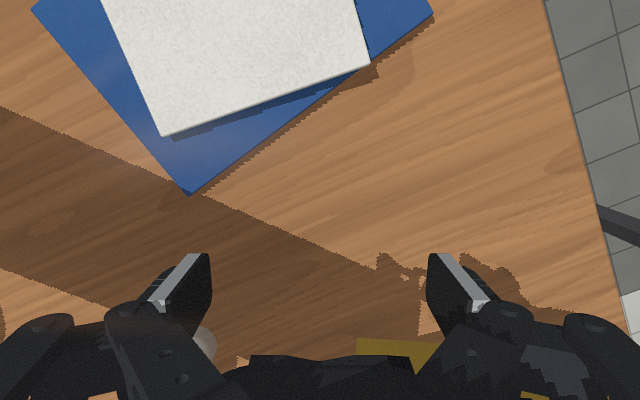

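Emit:
move_arm:
  plan:
    - {"dx": -30,"dy": 50,"dz": 0,"rx": 0,"ry": 0,"rz": -1,"grip": 0.6}
    - {"dx": -30,"dy": 50,"dz": 0,"rx": 0,"ry": 0,"rz": -1,"grip": 0.6}
    - {"dx": -30,"dy": 50,"dz": 0,"rx": 0,"ry": 0,"rz": -1,"grip": 0.6}
    - {"dx": -30,"dy": 50,"dz": 0,"rx": 0,"ry": 0,"rz": -1,"grip": 0.6}
    - {"dx": -30,"dy": 50,"dz": 0,"rx": 0,"ry": 0,"rz": 0,"grip": 0.6}

```text
clock: 0.78
position: [0.444, 0.3555, 0.2296]
tool_rot: [[0.338, 0.941, -0.001], [0.941, -0.338, -0.001], [-0.001, -0.001, -1.0]]
ft_force: [0.4, 0.7, 1.4]
gripper_width: 0.0512
```

Emit:
move_arm:
  plan:
    - {"dx": -30,"dy": 50,"dz": 0,"rx": 0,"ry": 0,"rz": 0,"grip": 0.6}
    - {"dx": -30,"dy": 50,"dz": 0,"rx": 0,"ry": 0,"rz": 0,"grip": 0.6}
    - {"dx": -30,"dy": 50,"dz": 0,"rx": 0,"ry": 0,"rz": 0,"grip": 0.6}
    - {"dx": -20,"dy": 30,"dz": 0,"rx": 0,"ry": 0,"rz": 0,"grip": 0.6}

```text
clock: 1.27
position: [0.5805, 0.1837, 0.2293]
tool_rot: [[0.339, 0.941, -0.001], [0.941, -0.339, -0.001], [-0.001, -0.001, -1.0]]
ft_force: [0.7, 0.5, 0.4]
gripper_width: 0.0511
```

```bash
cat >> h.py <<'E'
def wrist(name):
    from plant import env
    s=env.get_state();d=env.get_image("wrist");T=np.eye(4);T[:3,:3]=s["tool_rot"];T[:3,3]=s["position"]
    cv2.imwrite(f"pics/{name}.png",d["image"]);d["T"]=T@d["mount"];np.savez(name+".npz",**d);return d,world(d,d["T"])
E
python3 - <<'E'
from h import *
go(560,173,230,70);go(475,-290,120,70)
d,w=wrist("w2")
E
```

```text
t 1.275 pos [580. 184. 229.] yaw 70.2 shift [-17.  -15.6  -0.6] rz 0.2 tilt [-0.   0.1  0. ]
t 1.275 pos [580. 184. 229.] yaw 70.2 shift [-481.2   61.6  109.8] rz 0.2 tilt [-0.   0.1  0. ]
```

View pics/w2.png

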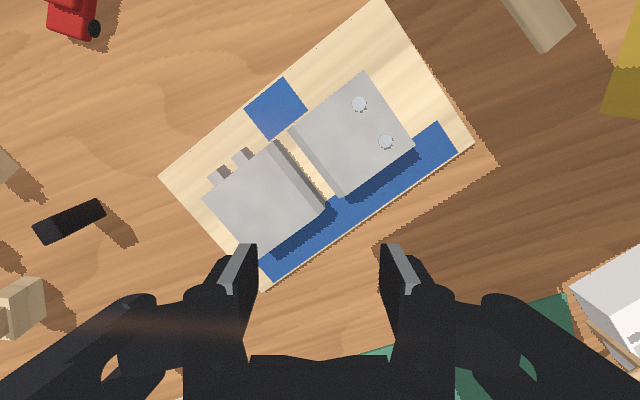

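```bash
python3 - <<'E'
from h import *
d=dict(np.load("w2.npz"));w=world(d,d["T"])
m=(w[...,2]>.047)&(w[...,2]<.056);m[245:]=0;m[:60]=0;m[:,:180]=0;m[:,430:]=0
n,l,st,c=cv2.connectedComponentsWithStats(m.astype(np.uint8));R=[]
for i in range(1,n):
    if st[i,4]<500:continue
    q=(w[l==i]*1000).astype(np.float32);r=cv2.minAreaRect(q[:,:2]);print(st[i],[np.round(x,1) for x in r],np.median(q[:,2]))
for a in (16,17,18,19):
  t=np.radians(a);e1=np.array([np.cos(t),np.sin(t)]);e2=np.array([-e1[1],e1[0]])
  p=w[...,:2]*1000-[571,173];u=p@e1;v=p@e2;z=w[...,2]*1000
  o=[]
  for uu in(-30,-15,0,15,30):
    k=(abs(u-uu)<5)&(abs(v)<40);lo=k&(z<25);hi=k&(z>48)
    o.append([v[hi&(v<0)].max().round(1) if (hi&(v<0)).any() else None,v[lo].min().round(1) if lo.any() else None,v[lo].max().round(1) if lo.any() else None,v[hi&(v>0)].min().round(1) if (hi&(v>0)).any() else None])
  print(a,o)
k=(abs(v)<30)&(abs(u)<4)
o=np.argsort(v[k]);print(np.c_[v[k][o],z[k][o]].round(0).astype(int)[::6].tolist())
E
```

```text
Traceback (most recent call last):
cv2.error: OpenCV(4.12.0) /io/opencv/modules/imgproc/src/convhull.cpp:143: error: (-215:Assertion failed) total >= 0 && (depth == CV_32F || depth == CV_32S) in function 'convexHull'
```

```bash
python3 - <<'E'
from h import *
d=dict(np.load("w2.npz"));w=world(d,d["T"])
m=(w[...,2]>.047)&(w[...,2]<.056);m[245:]=0;m[:60]=0;m[:,:180]=0;m[:,430:]=0
n,l,st,c=cv2.connectedComponentsWithStats(m.astype(np.uint8));R=[]
for i in range(1,n):
    if st[i,4]<500:continue
    q=(w[l==i]*1000).astype(np.float32);r=cv2.minAreaRect(q[:,:2].copy());print(st[i],[np.round(x,1) for x in r],np.median(q[:,2]))
for a in (16,17,18,19):
  t=np.radians(a);e1=np.array([np.cos(t),np.sin(t)]);e2=np.array([-e1[1],e1[0]])
  p=w[...,:2]*1000-[571,173];u=p@e1;v=p@e2;z=w[...,2]*1000
  o=[]
  for uu in(-30,-15,0,15,30):
    k=(abs(u-uu)<5)&(abs(v)<40);lo=k&(z<25);hi=k&(z>48)
    o.append([v[hi&(v<0)].max().round(1) if (hi&(v<0)).any() else None,v[lo].min().round(1) if lo.any() else None,v[lo].max().round(1) if lo.any() else None,v[hi&(v>0)].min().round(1) if (hi&(v>0)).any() else None])
  print(a,np.array(o).tolist())
k=(abs(v)<30)&(abs(u)<4)
o=np.argsort(v[k]);print(np.c_[v[k][o],z[k][o]].round(0).astype(int)[::12].tolist())
E
```

```text
[ 291   70  125  126 8194] [array([556.2, 224.7]), array([80.3, 81.1]), np.float64(17.3)] 50.002987
[ 201  146  120   99 6754] [array([587.7, 124.2]), array([80.3, 81.6]), np.float64(17.5)] 49.921143
16 [[-12.6, -8.0, 4.9, 14.5], [-0.0, -7.6, 5.2, 0.0], [-11.3, -7.3, 5.6, 0.2], [-11.6, -6.9, 6.1, 14.9], [-11.3, -6.5, 6.5, 15.1]]
17 [[-12.0, -7.4, 5.4, 15.0], [-0.0, -7.3, 5.4, 0.0], [-11.5, -7.2, 5.7, 0.3], [-11.9, -7.1, 5.8, 14.5], [-11.9, -7.0, 5.9, 14.5]]
18 [[-11.4, -6.9, 5.9, 15.5], [-0.0, -7.1, 5.6, 0.0], [-11.4, -7.2, 5.7, 0.4], [-12.2, -7.3, 5.4, 14.2], [-12.5, -7.5, 5.3, 13.9]]
19 [[-10.8, -6.4, 6.4, 16.0], [-0.0, -6.8, 6.0, 0.0], [-11.5, -7.3, 5.7, 0.4], [-12.4, -7.6, 5.1, 13.9], [-13.0, -8.1, 4.8, 13.3]]
[[-30, 50], [-29, 50], [-27, 51], [-26, 49], [-25, 50], [-23, 51], [-22, 50], [-21, 51], [-20, 50], [-19, 249], [-19, 257], [-19, 267], [-19, 253], [-18, 257], [-18, 238], [-18, 251], [-18, 269], [-18, 256], [-18, 263], [-18, 269], [-17, 245], [-17, 269], [-17, 269], [-17, 256], [-17, 233], [-17, 268], [-17, 235], [-17, 251], [-16, 51], [-16, 252], [-16, 50], [-16, 246], [-
[... 2310 characters left out ...]
 [12, 312], [12, 309], [12, 309], [12, 310], [12, 312], [12, 305], [12, 308], [12, 312], [12, 309], [12, 305], [12, 304], [12, 315], [12, 307], [12, 314], [12, 305], [12, 304], [13, 311], [13, 306], [13, 314], [13, 313], [13, 316], [13, 314], [13, 314], [13, 315], [13, 315], [13, 312], [13, 311], [13, 315], [13, 315], [13, 311], [13, 309], [13, 308], [13, 316], [13, 308], [14, 46], [14, 313], [14, 315], [14, 307], [14, 314], [14, 314], [14, 313], [14, 312], [14, 47], [15, 47], [15, 47], [16, 50], [17, 50], [18, 50], [19, 51], [21, 50], [22, 50], [23, 50], [24, 51], [25, 51], [26, 324], [27, 323], [27, 324], [27, 324], [27, 323], [28, 323], [28, 325], [28, 322], [28, 323], [29, 50], [30, 50]]
```

Emit:
move_arm:
  plan:
    - {"dx": -54,"dy": 7,"dz": 0,"rx": 0,"ry": 0,"rz": 0,"grip": 0.6}
    - {"dx": -54,"dy": 7,"dz": 0,"rx": 0,"ry": 0,"rz": 0,"grip": 0.6}
    - {"dx": -54,"dy": 7,"dz": 0,"rx": 0,"ry": 0,"rz": 0,"grip": 0.6}
    - {"dx": -54,"dy": 7,"dz": 0,"rx": 0,"ry": 0,"rz": 0,"grip": 0.6}
    - {"dx": -54,"dy": 7,"dz": 0,"rx": 0,"ry": 0,"rz": 0,"grip": 0.6}

```text
clock: 1.95
position: [0.5226, -0.0898, 0.2286]
tool_rot: [[0.337, 0.941, 0.0], [0.941, -0.337, -0.001], [-0.001, 0.001, -1.0]]
ft_force: [1.5, -1.8, -0.1]
gripper_width: 0.0515
```

Emit:
move_arm:
  plan:
    - {"dx": -54,"dy": 7,"dz": 0,"rx": 0,"ry": 0,"rz": 0,"grip": 0.6}
    - {"dx": -54,"dy": 7,"dz": 0,"rx": 0,"ry": 0,"rz": 0,"grip": 0.6}
    - {"dx": -54,"dy": 7,"dz": 0,"rx": 0,"ry": 0,"rz": 0,"grip": 0.6}
    - {"dx": -40,"dy": 5,"dz": 0,"rx": 0,"ry": 0,"rz": 0,"grip": 0.6}
    - {"dx": 0,"dy": 0,"dz": 0,"rx": 0,"ry": 0,"rz": 0,"grip": 0.6}

```text
clock: 2.58
position: [0.4755, -0.2973, 0.2285]
tool_rot: [[0.341, 0.94, 0.0], [0.94, -0.341, -0.002], [-0.002, 0.001, -1.0]]
ft_force: [-0.7, 0.5, 0.2]
gripper_width: 0.0516
```

```bash
python3 - <<'E'
from h import *
d,w=wrist("w3")
hsv=cv2.cvtColor(d["image"],cv2.COLOR_BGR2HSV)
m=(w[...,2]>.06)&(w[...,2]<.09)&(hsv[...,1]>30)
n,l,st,c=cv2.connectedComponentsWithStats(m.astype(np.uint8))
for i in range(1,n):
    if st[i,4]<60:continue
    q=(w[l==i]*1000).astype(np.float32);r=cv2.minAreaRect(q[:,:2].copy());print(st[i],[np.round(x,1) for x in r],q[:,2].max(),"hue",np.median(hsv[...,0][l==i]))
    k=(np.hypot(w[...,0]*1000-r[0][0],w[...,1]*1000-r[0][1])<40)&(w[...,2]>.025)&(w[...,2]<.055)
    r=cv2.minAreaRect((w[k][:,:2]*1000).astype(np.float32));print("  base",[np.round(x,1) for x in r])
go(475,-290,52,70)
o=d["image"];cv2.imwrite("pics/w3.png",o)
E
```

```text
[ 482   68   45   41 1091] [array([ 454.4, -132.2]), array([30.4, 13.5]), np.float64(18.9)] 81.97226 hue 17.0
  base [array([ 454.5, -132.3]), array([50.8, 28.8]), np.float64(19.0)]
[320 162  15  40 575] [array([ 477.4, -290.4]), array([12. , 30.3]), np.float64(69.3)] 82.18878 hue 17.0
  base [array([ 477.4, -290.4]), array([11.8, 50.1]), np.float64(69.3)]
[423 174  42  38 637] [array([ 520.6, -199.5]), array([31. , 12.1]), np.float64(29.6)] 82.14671 hue 67.0
  base [array([ 520.6, -199.5]), array([50.9, 28. ]), np.float64(29.6)]
[243 226  27  41 502] [array([ 512.4, -369.9]), array([12.5, 30.7]), np.float64(87.7)] 82.30947 hue 89.0
  base [array([ 512.5, -369.2]), array([12.3, 50.8]), np.float64(88.9)]
[479 253  30  41 878] [array([ 610. , -175.9]), array([13.5, 30.9]), np.float64(65.3)] 82.465515 hue 17.0
  base [array([ 609.8, -176.5]), array([20.8, 51. ]), np.float64(63.8)]
[319 312  22   8  61] [array([ 596.1, -329.6]), array([21.4, 16.6]), np.float64(64.2)] 89.97085 hue 13.0
  base [array([ 587.4, -329.5]), array([31.6, 15.9]), np.float64(71.0)]
t 2.625 pos [ 476. -296.  229.] yaw 70.1 shift [  5.6  -2.7 176.5] rz 0.1 tilt [0.  0.1 0. ]
```

View pics/w3.png

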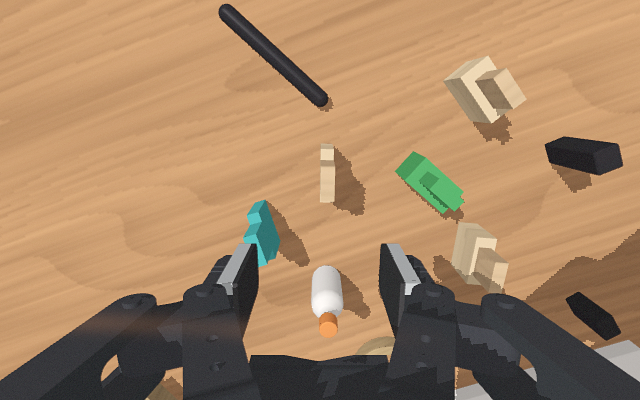

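Emit:
move_arm:
  plan:
    - {"dx": 6,"dy": -1,"dz": 55,"rx": 0,"ry": 0,"rz": 0,"grip": 0.5}
    - {"dx": 0,"dy": 0,"dz": 60,"rx": 0,"ry": 0,"rz": 0,"grip": 0.5}
    - {"dx": 0,"dy": 0,"dz": 45,"rx": 0,"ry": 0,"rz": 0,"grip": 0.5}
    - {"dx": 0,"dy": 0,"dz": 12,"rx": 0,"ry": 0,"rz": 0,"grip": 0.5}
    - {"dx": 0,"dy": 0,"dz": 0,"rx": 0,"ry": 0,"rz": 0,"grip": 0.5}

```text
clock: 3.25
position: [0.4798, -0.2858, 0.0543]
tool_rot: [[0.337, 0.942, 0.003], [0.942, -0.337, -0.002], [-0.001, 0.003, -1.0]]
ft_force: [-0.0, -0.6, 0.0]
gripper_width: 0.0429
```

```bash
python3 -c "
from h import *
go(477,-290,52,69.3)"
```

```text
t 3.25 pos [ 480. -286.   54.] yaw 70.3 shift [-4.9 -1.2  2.3] rz 1.0 tilt [0.2 0.1 0. ]
```

Emit:
move_arm:
  plan:
    - {"dx": -5,"dy": -1,"dz": 1,"rx": 0,"ry": 0,"rz": 1,"grip": 0.5}
    - {"dx": 0,"dy": 0,"dz": 0,"rx": 0,"ry": 0,"rz": 0,"grip": 0.0}
    - {"dx": 0,"dy": 0,"dz": 0,"rx": 0,"ry": 0,"rz": 0,"grip": 0.0}
    - {"dx": 0,"dy": 0,"dz": 0,"rx": 0,"ry": 0,"rz": 0,"grip": 0.0}
    - {"dx": 0,"dy": 0,"dz": 0,"rx": 0,"ry": 0,"rz": 0,"grip": 0.0}
  grip_force: 50

```text
clock: 3.88
position: [0.4796, -0.2919, 0.0582]
tool_rot: [[0.354, 0.935, 0.009], [0.935, -0.354, -0.006], [-0.003, 0.011, -1.0]]
ft_force: [-0.2, -0.9, -1.2]
gripper_width: 0.0112
```

Emit:
move_arm:
  plan:
    - {"dx": 0,"dy": 0,"dz": -30,"rx": 0,"ry": 0,"rz": 0,"grip": 0.0}
    - {"dx": 0,"dy": 0,"dz": -55,"rx": 0,"ry": 0,"rz": 0,"grip": 0.0}
    - {"dx": 0,"dy": 0,"dz": -55,"rx": 0,"ry": 0,"rz": 0,"grip": 0.0}
    - {"dx": 0,"dy": 0,"dz": 0,"rx": 0,"ry": 0,"rz": 0,"grip": 0.0}

```text
clock: 4.38
position: [0.4778, -0.2907, 0.2016]
tool_rot: [[0.354, 0.935, 0.007], [0.935, -0.354, -0.005], [-0.002, 0.008, -1.0]]
ft_force: [-0.7, -0.3, -1.7]
gripper_width: 0.0109
```

```bash
python3 -c "
from h import *
from plant import env
print(env.get_state()['gripper_width'])
go(571,174,195,107.4)"
```

```text
0.010877811567936324
t 4.375 pos [ 478. -291.  202.] yaw 69.3 shift [467.6 -77.5   5. ] rz -38.1 tilt [0.5 0.1 0. ]
```

Emit:
move_arm:
  plan:
    - {"dx": 52,"dy": -9,"dz": 0,"rx": 0,"ry": 0,"rz": 0,"grip": 0.0}
    - {"dx": 52,"dy": -9,"dz": 0,"rx": 0,"ry": 0,"rz": 0,"grip": 0.0}
    - {"dx": 52,"dy": -9,"dz": 0,"rx": 0,"ry": 0,"rz": 0,"grip": 0.0}
    - {"dx": 52,"dy": -9,"dz": 0,"rx": 0,"ry": 0,"rz": 0,"grip": 0.0}
    - {"dx": 52,"dy": -9,"dz": 0,"rx": 0,"ry": 0,"rz": 0,"grip": 0.0}

```text
clock: 5.0
position: [0.5274, -0.0277, 0.1976]
tool_rot: [[0.36, 0.933, 0.004], [0.933, -0.36, -0.005], [-0.003, 0.006, -1.0]]
ft_force: [1.1, -0.2, -0.4]
gripper_width: 0.0109
```

Emit:
move_arm:
  plan:
    - {"dx": 52,"dy": -9,"dz": 0,"rx": 0,"ry": 0,"rz": 0,"grip": 0.0}
    - {"dx": 52,"dy": -9,"dz": 0,"rx": 0,"ry": 0,"rz": 0,"grip": 0.0}
    - {"dx": 52,"dy": -9,"dz": 0,"rx": 0,"ry": 0,"rz": 0,"grip": 0.0}
    - {"dx": 45,"dy": -5,"dz": 0,"rx": 0,"ry": 0,"rz": 0,"grip": 0.0}
    - {"dx": 0,"dy": 0,"dz": 0,"rx": 0,"ry": 0,"rz": -10,"grip": 0.0}

```text
clock: 5.62
position: [0.5681, 0.1816, 0.1916]
tool_rot: [[0.187, 0.982, -0.002], [0.982, -0.187, -0.006], [-0.006, -0.001, -1.0]]
ft_force: [0.0, -0.1, -1.0]
gripper_width: 0.0109
```

Emit:
move_arm:
  plan:
    - {"dx": 0,"dy": 0,"dz": 0,"rx": 0,"ry": 0,"rz": -10,"grip": 0.0}
    - {"dx": 0,"dy": 0,"dz": 0,"rx": 0,"ry": 0,"rz": -10,"grip": 0.0}
    - {"dx": 0,"dy": 0,"dz": 0,"rx": 0,"ry": 0,"rz": -8,"grip": 0.0}
    - {"dx": 0,"dy": 0,"dz": 0,"rx": 0,"ry": 0,"rz": 0,"grip": 0.0}

```text
clock: 6.12
position: [0.5654, 0.1823, 0.1868]
tool_rot: [[-0.314, 0.949, -0.009], [0.949, 0.314, -0.008], [-0.005, -0.011, -1.0]]
ft_force: [0.2, -0.2, -2.1]
gripper_width: 0.0111
```

```bash
python3 -c "
from h import *
go(571,174,120,107.4)"
```

```text
t 6.125 pos [565. 182. 187.] yaw 108.3 shift [-9.3  3.4 66.8] rz 0.9 tilt [-0.6  0.3  0. ]
```

Emit:
move_arm:
  plan:
    - {"dx": -9,"dy": 3,"dz": 30,"rx": 0,"ry": 0,"rz": 1,"grip": 0.0}
    - {"dx": 0,"dy": 0,"dz": 25,"rx": -0.5,"ry": 0.3,"rz": 0,"grip": 0.0}
    - {"dx": 0,"dy": 0,"dz": 0,"rx": 0,"ry": 0,"rz": 0,"grip": 0.0}

```text
clock: 6.5
position: [0.5701, 0.1739, 0.1294]
tool_rot: [[-0.286, 0.958, -0.003], [0.958, 0.286, -0.0], [0.001, -0.003, -1.0]]
ft_force: [-1.5, -0.5, -1.2]
gripper_width: 0.011
```

```bash
python3 - <<'E'
from h import *
go(571,174,68,107.4)
d,w=wrist("w4")
E
```

```text
t 6.5 pos [570. 174. 129.] yaw 106.6 shift [-0.2  1.1 61.4] rz -0.8 tilt [-0.2 -0.   0. ]
```

View pics/w4.png

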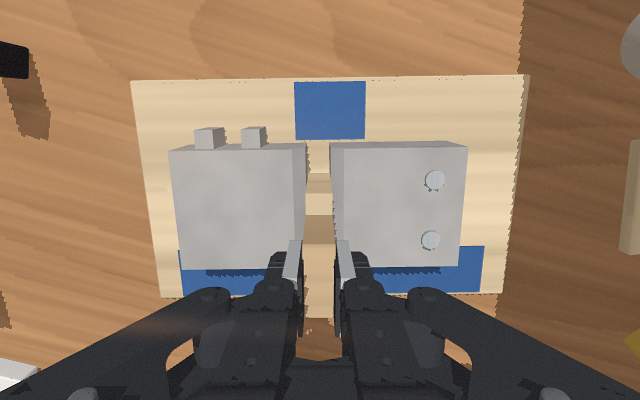

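```bash
python3 - <<'E'
from h import *
d=dict(np.load("w4.npz"));w=world(d,d["T"])
t=np.radians(17.4);e1=np.array([np.cos(t),np.sin(t)]);e2=np.array([-e1[1],e1[0]])
p=w[...,:2]*1000-[571,174];u=p@e1;v=p@e2;z=w[...,2]*1000
m=np.zeros(z.shape,bool);m[140:300,150:490]=1
hi=m&(z>47)&(z<52)
print("pier edges z>47:",v[hi&(v<0)].max(),v[hi&(v>0)].min())
for uu in (-35,-25,-15,0,15,25,35):
  k=m&(abs(u-uu)<4)&(abs(v)<40);b=k&(z<13)
  print(uu,"bed",np.round([v[b].min(),v[b].max()],1) if b.any() else None,*[(h,np.round(np.percentile(v[k&(z>h)&(z<h+4)],[2,98]),1)) for h in(20,30) if (k&(z>h)&(z<h+4)).sum()>3])
g=m&(z>60)&(abs(v)<9)&(z<125)
print("gate z range",np.nanpercentile(z[g],[1,50,99]),g.sum())
for r in range(170,300,10):
  k=g[r]; 
  if k.any():print(r,np.where(k)[0][[0,-1]],"z",z[r][k].mean().round(),"v",v[r][k].min().round(1),v[r][k].max().round(1),"u",u[r][k].mean().round(1))
print("cam",(d["T"][:2,3]*1000-[571,174])@e2)
for n,lo in(("piers",.047),):
  l=cv2.connectedComponentsWithStats((m&(z>47)&(z<53)).astype(np.uint8));
  for i in range(1,l[0]):
    if l[2][i,4]>1000:
      q=w[l[1]==i][:,:2]*1000;r=cv2.minAreaRect(q.astype(np.float32));print(r)
E
```

```text
pier edges z>47: -11.641716115254445 11.709917932372434
-35 bed [-36.7  29.3] (20, array([-8. , -7.9]))
-25 bed [-7.9  8.3]
-15 bed [-8.   8.3] (30, array([-8.,  7.]))
0 bed None
15 bed None
25 bed None
35 bed None
gate z range [ 73.8741533  117.94024646 124.35326231] 1197
180 [307 330] z 92.0 v -5.3 6.5 u -28.2
190 [306 331] z 113.0 v -5.1 6.2 u -28.0
200 [306 332] z 118.0 v -5.0 6.5 u -24.7
210 [306 332] z 119.0 v -5.1 6.4 u -20.1
220 [325 325] z 125.0 v 3.2 3.2 u -17.4
cam 0.8952707012747965
((556.1930541992188, 225.11021423339844), (80.97602081298828, 81.78128814697266), 17.373600006103516)
((587.6063842773438, 124.06918334960938), (80.66166687011719, 81.60214233398438), 17.603429794311523)
```

Emit:
move_arm:
  plan:
    - {"dx": -0.5,"dy": 2,"dz": 15,"rx": 0,"ry": 0,"rz": -0.7,"grip": 0.0}
    - {"dx": 0,"dy": 0,"dz": 10,"rx": 0,"ry": 0,"rz": 0,"grip": 0.0}
    - {"dx": 0,"dy": 0,"dz": 0,"rx": 0,"ry": 0,"rz": 0,"grip": 0.0}

```text
clock: 6.92
position: [0.5741, 0.1747, 0.1055]
tool_rot: [[-0.297, 0.955, 0.001], [0.955, 0.297, 0.0], [0.0, 0.001, -1.0]]
ft_force: [-0.2, 0.9, -0.3]
gripper_width: 0.011
```

```bash
python3 -c "
from h import *
go(571,174,68,107.4)"
```

```text
t 6.925 pos [574. 175. 105.] yaw 107.3 shift [ 0.2 -3.2 37.5] rz -0.1 tilt [ 0. -0.  0.]
```

Emit:
move_arm:
  plan:
    - {"dx": 0,"dy": -1,"dz": 10,"rx": 0,"ry": 0,"rz": 0,"grip": 0.0}
    - {"dx": 0,"dy": 0,"dz": 10,"rx": 0,"ry": 0,"rz": 0,"grip": 0.0}
    - {"dx": 0,"dy": 0,"dz": 8,"rx": 0,"ry": 0,"rz": 0,"grip": 0.0}
    - {"dx": 0,"dy": 0,"dz": 3,"rx": 0,"ry": 0,"rz": 0,"grip": 0.0}
    - {"dx": 0,"dy": 0,"dz": 0,"rx": 0,"ry": 0,"rz": 0,"grip": 0.0}

```text
clock: 7.55
position: [0.5732, 0.1745, 0.0725]
tool_rot: [[-0.297, 0.955, 0.001], [0.955, 0.297, 0.0], [0.0, 0.001, -1.0]]
ft_force: [-0.4, -0.2, -1.1]
gripper_width: 0.011
```

```bash
python3 -c "
from h import *
go(571,174,68,107.4)"
```

```text
t 7.55 pos [573. 175.  73.] yaw 107.3 shift [ 0.2 -2.3  4.5] rz -0.1 tilt [ 0.1 -0.   0. ]
```

In the gap freely. Last few mm by small steps until contact.

Emit:
move_arm:
  plan:
    - {"dx": 0,"dy": 0,"dz": 2,"rx": 0,"ry": 0,"rz": 0,"grip": 0.0}
    - {"dx": 0,"dy": 0,"dz": 1.5,"rx": 0,"ry": 0,"rz": 0,"grip": 0.0}
    - {"dx": 0,"dy": 0,"dz": 1,"rx": 0,"ry": 0,"rz": 0,"grip": 0.0}

```text
clock: 7.92
position: [0.5737, 0.1746, 0.0684]
tool_rot: [[-0.297, 0.955, 0.002], [0.955, 0.297, 0.001], [0.0, 0.002, -1.0]]
ft_force: [0.3, 0.5, -0.7]
gripper_width: 0.0111
```

Emit:
move_arm:
  plan:
    - {"dx": 0,"dy": 0,"dz": 1,"rx": 0,"ry": 0,"rz": 0,"grip": 0.0}
    - {"dx": 0,"dy": 0,"dz": 1,"rx": 0,"ry": 0,"rz": 0,"grip": 0.0}

```text
clock: 8.18
position: [0.5739, 0.1747, 0.0672]
tool_rot: [[-0.297, 0.955, 0.003], [0.955, 0.297, 0.001], [0.0, 0.003, -1.0]]
ft_force: [-7.1, -2.6, 28.4]
gripper_width: 0.0108
```

Emit:
move_arm:
  plan:
    - {"dx": 0,"dy": 0,"dz": -0.5,"rx": 0,"ry": 0,"rz": 0,"grip": 0.0}
    - {"dx": 0,"dy": 0,"dz": 0,"rx": 0,"ry": 0,"rz": 0,"grip": 0.0}
    - {"dx": 0,"dy": 0,"dz": 0,"rx": 0,"ry": 0,"rz": 0,"grip": 0.4}
    - {"dx": 0,"dy": 0,"dz": 0,"rx": 0,"ry": 0,"rz": 0,"grip": 0.4}
    - {"dx": 0,"dy": 0,"dz": 0,"rx": 0,"ry": 0,"rz": 0,"grip": 0.4}

```text
clock: 8.8
position: [0.5741, 0.1747, 0.0679]
tool_rot: [[-0.297, 0.955, 0.003], [0.955, 0.297, 0.001], [0.0, 0.003, -1.0]]
ft_force: [0.4, 0.4, 0.2]
gripper_width: 0.0345
```

Emit:
move_arm:
  plan:
    - {"dx": 0,"dy": 0,"dz": -20,"rx": 0,"ry": 0,"rz": 0,"grip": 0.4}
    - {"dx": 0,"dy": 0,"dz": -40,"rx": 0,"ry": 0,"rz": 0,"grip": 0.4}
    - {"dx": 0,"dy": 0,"dz": -50,"rx": 0,"ry": 0,"rz": 0,"grip": 0.4}
    - {"dx": 0,"dy": 20,"dz": -20,"rx": 0,"ry": 0,"rz": 0,"grip": 0.4}
    - {"dx": 0,"dy": 0,"dz": 0,"rx": 0,"ry": 0,"rz": 0,"grip": 0.4}

```text
clock: 9.43
position: [0.5925, 0.1805, 0.201]
tool_rot: [[-0.297, 0.955, 0.001], [0.955, 0.297, 0.001], [0.0, 0.001, -1.0]]
ft_force: [0.1, 0.2, -0.5]
gripper_width: 0.034
```

```bash
python3 - <<'E'
from h import *
from plant import env
d,w=wrist("w5")
t=np.radians(17.4);e1=np.array([np.cos(t),np.sin(t)]);e2=np.array([-e1[1],e1[0]])
p=w[...,:2]*1000-[571,174];u=p@e1;v=p@e2;z=w[...,2]*1000
near=(abs(u)<45)&(abs(v)<14)
for n,a,b in(("tab",82,98),("plate top",53,59),("bed",5,13)):
  k=near&(z>a)&(z<b)
  if k.any():print(n,k.sum(),"u",np.percentile(u[k],[1,99]).round(1),"v",np.percentile(v[k],[1,99]).round(1),"z",np.median(z[k]).round(1))
T=env.get_image("top");S=env.get_image("scene")
a=d["image"][100:400,:];
o=np.vstack([cv2.resize(a,(640,300)),np.hstack([cv2.resize(T["image"][130:240,120:280],(320,220)),cv2.resize(S["image"][240:400,280:510],(320,220))])])
cv2.imwrite("pics/c5.png",o)
wt=world(T)
for n,c in dict(mid=(609,-176),thick=(454,-132)).items():
  k=(np.hypot(wt[...,0]*1000-c[0],wt[...,1]*1000-c[1])<40)&(wt[...,2]>.06);print(n,k.sum(),(wt[k].mean(0)*1000).round())
E
```

```text
tab 718 u [-14.1  15.4] v [-5.6  6. ] z 89.9
plate top 236 u [-23.7  26. ] v [-5.4  5.9] z 56.0
bed 733 u [-44.3  44.5] v [-13.   13.1] z 10.2
mid 84 [ 607. -176.   80.]
thick 91 [ 452. -132.   80.]
```

View pics/c5.png

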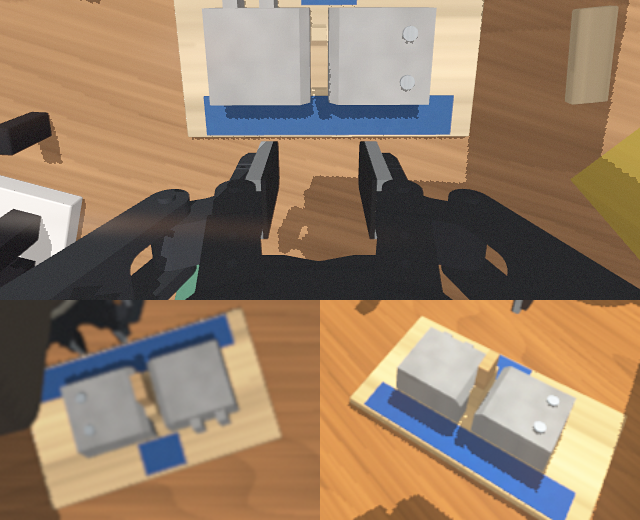

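The thin gate stands upright in the gap: its tab top is at z 90 mm, its plate top at 56 mm, and it is within 1 mm of midway. The gap is about 16 mm, so the 20 mm gate cannot go in. The gripper is clear.

```bash
python3 -c "
from plant import env
print(env.finish_job())"
```

```text
the job is handed in; nothing more can be done
None
```

I closed the spillway with the thin gate and handed the job in at about 9.6 s on the robot's clock.

- **Finding the gates:** I identified the three by their measured thickness of 12, 20 and 28 mm. The green and turquoise look-alikes were left alone.
- **Placing:** I lowered the thin gate between the piers until it touched the bed, with a peak reading of about 29 N at the wrist. I held it there about 0.5 s before opening the fingers.
- **Choice of gate:** The wrist camera put the gap at about 16 mm from two viewpoints. The 20 mm middle gate therefore cannot go in, so the thin one stays. I relied on these camera readings and did not check the play by pushing the gate sideways.
- **Last checks:**
  - **Thin gate:** it is upright on the bed, tab top at 90 mm and plate top at 56 mm. It is about 1 mm from midway along the piers and centred across the gap.
  - **Other two gates:** the middle and thick gates stand untouched on the table, off the board.
  - **Gripper:** it is about 130 mm above its release height and touching nothing.

No check failed or disagreed. My first two move calls were refused for missing keys, and nothing moved as a result.

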